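# Hang the electrode plate in the tank between its neighbours

### The arm

A 6-joint arm with a two-finger parallel gripper is mounted at the origin on a cart in front of the work surface, level with it; the furniture and walls round the work are solid. World frame = base frame: x ahead of the robot, y to its left, z up, the work surface at z = 0. Lengths are in m, angles in rad, forces in N, time in s.
With the tool pointing down it reaches from about 0.35 to 0.775 m from the base axis. Payload 5.5 kg.
Tool frame: the origin (TCP) lies on the centre line of the jaws, within the pads' length; the fingertips stand 11 mm ahead of it and the grasp point (between the pads) lies 8 mm behind it; z points along the fingers, y is the line along which they close (so a half turn about z gives the same grasp; the last joint's range is limited). The gripper opens to 85 mm and grips with 20 to 120 N. Pads are 22 mm wide; open, the fingers measure 114 mm over their backs; the gripper's body (76 mm by 85 mm) begins 54 mm behind the grasp point. The pads swing forward as they close: fully open they stand 13 mm farther back than shut.
Start: joints at [-1.32, 0.313, 0.046, 1.304, 0, 1.431], TCP at [0.219, -0.532, 0.242] pointing down, gripper open.
Joint ranges: [-2.76, 2.76], [-0.86, 1.69], [-1.03, 1.26], [-2.2, 2.34], [-1.47, 1.5], [-3.14, 3.14]. Speed limits (rad/s): [2.57, 2.57, 3.14, 3.14, 3.14, 3.14].

### API

Orientations are given as a unit quaternion [w, x, y, z].
In Python, from workcell import get_state, eyes, env gives the robot as it stands.
- The arm moves only by the shell command python3 -m inch 'ROWS' [OPENING] [FORCE]. ROWS is JSON, one flat list of numbers, 4 for each row, row after row: the shift along the tool's x, y, z in cm, then the turn about the tool's z in rad. A call has exactly 5 rows; each row shifts and turns the commanded pose from where the row before left it, along the tool's axes as they then stand; what a row does not reach is not made up. A row lasts 1/12 s, in which the tool goes at most 41.7 mm and 7.16 degrees, less where a joint would pass 70% of its speed; a pose out of reach is approached as far as the arm can. A call is refused whole if a number of a shift passes 4.17 or a number of a turn 0.125, either way. A call with a gripper value outside its range is refused whole. OPENING is the opening, from -1 (shut) to 1 (fully open), set as the call begins (- or left out, the last holds). The fingers move at their own pace and stop on an object; FORCE is the grip in N (left out, the last holds). Time passes only in rows, so rows that do not move let the fingers close, or fill a call up. It gives the time, the measured TCP pose, the force, the opening and the grip force at its end, in the units of the state.
- get_state(): the state, without advancing time (a new reading comes with each control period).
- eyes.read_camera(name): name is "scene" or "top" or "wrist"; returns the picture (420x560x3 uint8, red, green, blue); there is no depth.
- eyes.camera_info(name): a dict with "fovy" (degrees; the focal length in pixels is half the picture's height over the tangent of half this angle, whatever the lens; pixels are square), "cx", "cy" (the principal point, pixels), "xyz" and "orientation" of the camera in the world. Camera axes: x right, y down, z forward; pixel columns grow to the right and rows downward; lengths in m; the calibration is good to about 2 mm. A picture is of the moment at which its call begins: read the wrist's pose just before it. camera_info takes no time and is no camera call; for the wrist camera it gives the pose at the moment of the call.
- env.hand_in(): hands the job in; it is judged then, once.
The state is a dict: "clock": time; "joint_pos": joint angles; "qvel": joint speeds; "tau": joint torques, N m; "tcp_pos": TCP position; "orientation": TCP orientation; "wrist_force": force on the tool from outside, world axes, zero at the start; "ft_torque": the same for the moment, N m; "finger_gap": finger opening in m; "grip_force": force on a finger pad.
Only numpy, scipy, OpenCV 4.12 (cv2) and the standard library are available. Lean on these libraries where they do the work, as an engineer would, in place of code of your own. Each camera call takes 0.05 s, during which the arm holds its last target. There are 200 camera calls.

### The job

Take the electrode with the tall black handle off its white drip stand and lower it upright into the clear tank, in the gap between the two electrodes already hanging there, without shifting them. Let its hooks down onto the two copper rails, feel gently along the rails for the pair of notches, seat it fully down in both notches and let go. Lean on it only lightly throughout (never with more than 30 N on the tank or its rails), and leave the other things on the bench alone.

Things in the scene. Friction and masses are not known exactly. Their poses are not given: they have to be found in the camera images.
- electrode: The electrode to hang, 0.26 kg: bright steel plate under a steel header bar with a tall black handle. Origin: centre of the header's underside; x along the header, y through the thickness, z up. Header 130 long (x), 10 thick (y), 10 tall (z 0 to 10). Each end has a 6 thick hook turned down to z = -12, inner faces at x = +-59. It starts upright in the drip stand; either way round will do.
- handle (a point): Point inside the electrode's black handle on its middle line, 42 above the header's underside: a good height to grip. Axes as the electrode's. The handle is 26 (x) by 14 (y), from z = 10 to 62 above the header's underside, with a thin brass stud on it to z = 70. Grip it across its 14 mm thickness (y); above the headers the hand is clear of the neighbours.
- plate_foot (a point): Middle of the lower edge of the electrode's steel plate, 70 below the header's underside. The plate is 64 wide (x), 4 thick, 60 tall, hung on two steel lugs 12 wide, 10 thick.
- tank: Fixed clear open tank, 110 (x) by 190 (y), rim 90 high, wall 5. Origin: centre of its underside; y along its length. Two copper rails, 10 wide, 168 long, lie on the long rims along y, at x = +-50 (45 to 55). Near the +y end (y about 78) a cross-tie and a terminal stud join them (top at z = 123).
- rail_mid (a point): Middle of the tank at the level of the rails' plain top edge, 104 above the tank's underside; axes as the tank's. An electrode resting on the plain rails has its header's underside at this height; home in both notches it is 8 lower. Between the neighbours the rails are plain but for one notch in each; the header slides on the copper with friction (coefficient about 0.5 to 1.2).
- rim_end (a point): Middle of the top edge of the tank's -y end wall (y = -95, z = 90 of the tank). The notches in the rails: one in each, exactly opposite one another, 13 wide (y), 8 deep, the upper 1.5 flared at 45 degrees to 16 wide. Both rails are clamped as one frame wherever it was left, so the notches lie anywhere from y = -11 to +11 of the tank's middle: not measured, look or feel.
- neighbour_left: Hanging electrode on the tank's +y side of the gap, loose on the plain rails, 0.22 kg: dark plate 64 wide, 7 thick, 60 tall; header and hooks as the electrode's, no handle, two bolt heads to z = 13. Origin: centre of the header's underside; axes as the electrode's. It hangs 25 to 31 from the tank's middle.
- neighbour_right: The same kind of electrode on the tank's -y side of the gap, 25 to 31 from the tank's middle. Origin: centre of the header's underside.
- drip_stand: Fixed white drip stand, base 126 (x) by 60 (y), two uprights at x = +-50, each 10 (x) by 34 (y), 100 high; a 13 wide, 8 deep flared notch in the top of each holds the electrode's header (notch floor at z = 92). Origin: centre of its underside; x along the header.
- petri_dish: Bystander: flat clear dish, 89 across, 14 high, origin at the centre of its underside.
- test_cell: Bystander: bolted steel flow cell, 88 x 96 x 92, origin at the centre of its underside.
- vial_1: Bystander: sample vial with a black screw cap, 27 across, 50 high, origin at the centre of its underside.
There are look-alikes about, which are no part of the job. What is shaped like the electrode but turquoise is not meant.

How it is judged:
On the way, in this order (a step that is already met when the one before it is completed fails the run):
1. the electrode is lifted clear of the drip stand, upright (height (world z) of electrode above 0.125 m and angle between electrode's own z axis and vertical below 0.25 rad and contact force between electrode and drip_stand below 0.05 N), for 0.1 s.
2. it has been lowered into the tank between the neighbours until it bears on the rails (z of electrode in the frame of tank between 0.092 and 0.109 m and horizontal distance between electrode and tank below 0.03 m and contact force between electrode and tank above 0.3 N), for 0.1 s.
At the end, for the whole second after the job is handed in: The electrode hangs released and at rest, upright within 3.5 and square to the tank within 4.5 degrees, home in both notches: header underside 94 to 98.5 mm above the tank's underside (104 on the plain rails). Both neighbours hang upright within 6 mm of their starts (z of electrode in the frame of tank between 0.094 and 0.0985 m and horizontal distance between electrode and tank below 0.018 m and angle between electrode's own z axis and vertical below 0.06 rad and angle between the x axis of electrode and the x axis of tank, either way round below 0.08 rad and linear speed of electrode below 0.01 m/s and distance of each of neighbour_left, neighbour_right from where it was at the start of the episode below 0.006 m and angle between each of neighbour_left, neighbour_right's own z axis and vertical below 0.1 rad); the robot touches nothing.
It fails at once if the electrode is pressed on the tank or its rails with more than 30 N (contact force between electrode and tank above 30 N).
It fails at once if the robot itself pushes on the tank with more than 30 N (contact force between any of the fingers, the arm and tank above 30 N).
It fails at once if a neighbour is shifted by more than 6 mm or tipped (distance of any of neighbour_left, neighbour_right from where it was at the start of the episode above 0.006 m or angle between any of neighbour_left, neighbour_right's own z axis and vertical above 0.2 rad).
It fails at once if a bystander is shifted by more than 20 mm (distance of any of petri_dish, test_cell, vial_1 from where it was at the start of the episode above 0.02 m).
It also fails if it takes over 51 s, if anything falls off the work surface, if the arm or the gripper's body presses on something with over 40 N, if the wrist force passes 120 N, or if a joint passes its speed limit or range.

## Working session

There is one attempt and no reset: what is moved stays moved. The work goes in short steps, Python scripts to look and compute and a shell command to move; the robot and the scene stay as the last step left them, time stands still between calls to the robot, and variables do not carry over. Pictures are saved under pics/ and viewed, at most 10 in all, crops included, and the job is handed in when it is done.

```bash
mkdir -p pics; cat > h.py <<'E'
import numpy as np, cv2
from workcell import get_state, eyes, env
from scipy.spatial.transform import Rotation as R
def q2R(q): return R.from_quat([q[1],q[2],q[3],q[0]]).as_matrix()
def cam(n):
    i=eyes.camera_info(n); im=eyes.read_camera(n); return i,im
def save(im,p): cv2.imwrite(p,cv2.cvtColor(im,cv2.COLOR_RGB2BGR))
def ray(i,u,v):
    f=210/np.tan(np.radians(i['fovy'])/2)
    return np.array(i['xyz']),q2R(i['orientation'])@np.array([(u-i['cx'])/f,(v-i['cy'])/f,1.])
def plane(i,u,v,z):
    o,d=ray(i,u,v); return o+d*(z-o[2])/d[2]
def proj(i,p):
    f=210/np.tan(np.radians(i['fovy'])/2)
    c=q2R(i['orientation']).T@(np.array(p)-i['xyz']); return f*c[0]/c[2]+i['cx'],f*c[1]/c[2]+i['cy']
E
python3 - <<'E'
from h import *
import json
s=get_state();print(s)
for n in('scene','top'):
    i,im=cam(n);print(n,i);save(im,f'pics/{n}0.png');np.save(n+'0.npy',im)
E
```

```text
{'clock': 0.0, 'joint_pos': array([-1.31956577e+00,  3.13987009e-01,  4.49850079e-02,  1.30358668e+00,
        3.83381396e-06,  1.43117604e+00]), 'qvel': array([-0.00120074, -0.00029051, -0.00085368, -0.00084872, -0.00251858,
        0.00079647]), 'tau': array([-9.53018025e-04, -4.80625784e+01,  2.98532850e+01,  1.92800938e-02,
       -1.55814942e-04, -3.33930046e-06]), 'tcp_pos': array([ 0.21892097, -0.53117221,  0.24141893]), 'orientation': array([-8.94890324e-04,  9.80964754e-01,  1.94183798e-01, -4.80714841e-05]), 'wrist_force': array([-0.29555779,  0.35085619, -0.96903168]), 'ft_torque': array([-0.02573016,  0.0303264 , -0.00142762]), 'grip_force': 0.0, 'finger_gap': 0.08506680695943139}
scene {'fovy': 44.43430102350186, 'cx': 281.7838861266398, 'cy': 213.35594767783206, 'xyz': array([-0.05519157, -0.78773933,  0.56721646]), 'orientation': array([-0.42369084,  0.79375829, -0.38624247,  0.20310242])}
top {'fovy': 51.28659689183496, 'cx': 285.38373716537745, 'cy': 211.9730302802515, 'xyz': array([ 0.41703844, -0.35516361,  0.93927397]), 'orientation': array([-0.04454819,  0.70978644, -0.70256197,  0.02500689])}
```

View pics/scene0.png

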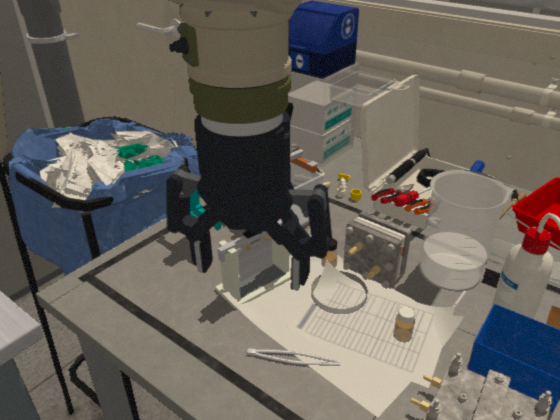

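View pics/top0.png

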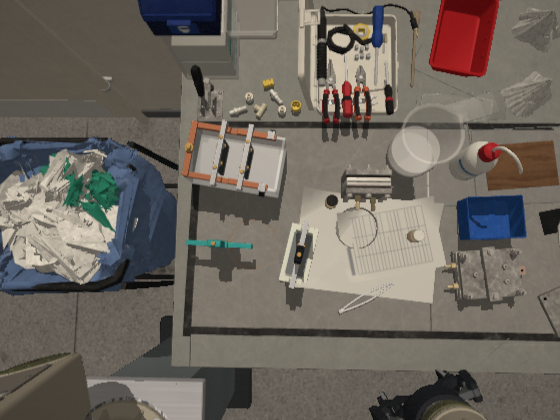

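The top view shows these candidates: (a) a steel header with a black handle on the white stand at (299,255), (b) a turquoise look-alike at (220,244), and (c, d) the neighbours hanging in the tank at (222,157) and (247,157). I choose (a) and will check it in a close crop, with the tank crop beside it.

```bash
python3 - <<'E'
from h import *
im=np.load('top0.npy')
a=cv2.resize(im[215:295,265:335],None,fx=5.5,fy=5.5,interpolation=cv2.INTER_CUBIC)
b=cv2.resize(im[115:200,180:290],None,fx=3.6,fy=3.6,interpolation=cv2.INTER_CUBIC)
c=np.zeros((440,800,3),np.uint8);c[:a.shape[0],:a.shape[1]]=a;c[:b.shape[0],390:390+b.shape[1]]=b
save(c,'pics/crop0.png')
E
```

```text
(no output)
```

View pics/crop0.png

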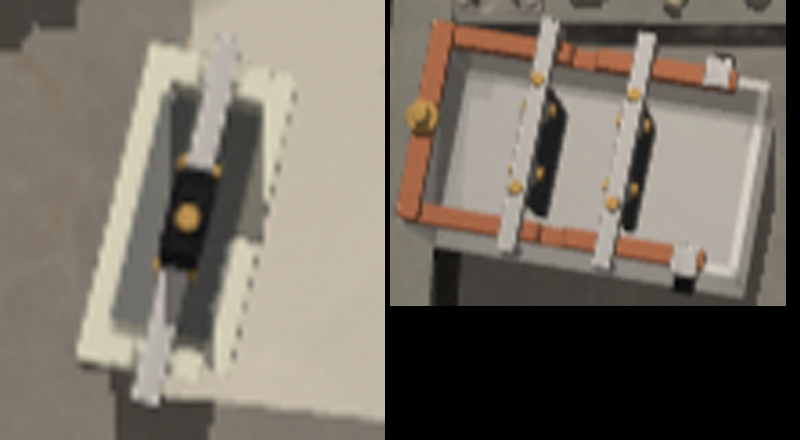

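The left crop confirms the target: steel header ends at crop (225,38) and (148,400), with the black handle and brass stud at (187,216) on the white stand. The right crop shows the neighbours' headers at (550,22)–(508,247) and (646,38)–(603,263). Rail breaks that look like the notches are at about (580,55) and (551,237), between the two neighbours.

```bash
python3 - <<'E'
from h import *
i=eyes.camera_info('top')
A=lambda x,y,z:plane(i,265+x/5.5,215+y/5.5,z)
B=lambda x,y,z:plane(i,180+(x-390)/3.6,115+y/3.6,z)
def seg(n,p,q):
    d=p-q;print(n,'mid',((p+q)/2).round(4),'len',np.linalg.norm(d).round(4),'yaw',np.degrees(np.arctan2(d[1],d[0])).round(1))
seg('E',A(225,38,.102),A(148,400,.102));print('stud',A(187,216,.162))
seg('L',B(550,20,.114),B(508,249,.114));seg('Rr',B(646,36,.114),B(603,265,.114))
seg('notch',B(580,55,.104),B(551,237,.104))
seg('tie',B(441,38,.104),B(410,213,.104))
seg('rimlow',B(765,80,.09),B(740,293,.09))
s=get_state();M=q2R(s['orientation']);print(M.round(3))
E
```

```text
E mid [ 0.4183 -0.3583  0.102 ] len 0.1276 yaw -11.6
stud [ 0.41876494 -0.35815331  0.162     ]
L mid [ 0.6133 -0.2016  0.114 ] len 0.1267 yaw -8.8
Rr mid [ 0.6049 -0.2532  0.114 ] len 0.1264 yaw -9.3
notch mid [ 0.6093 -0.2198  0.104 ] len 0.1014 yaw -7.6
tie mid [ 0.6202 -0.143   0.104 ] len 0.0981 yaw -8.1
rimlow mid [ 0.5906 -0.3209  0.09  ] len 0.1192 yaw -5.9
[[ 0.925  0.381 -0.   ]
 [ 0.381 -0.925  0.002]
 [ 0.    -0.002 -1.   ]]
```

```bash
python3 -m inch '[3,-1,0,0, 3,-1,0,0, 3,-1,0,0, 3,-1,0,0, 3,-1,0,0]' 1 && python3 -m inch '[3.3,-1.1,0,0, 3.3,-1.1,0,0, 3.4,-1.2,0,0, 0,0,0,0.12, 0,0,0,0.12]' && python3 -m inch '[0,0,1,0.12, 0,0,1,0.12, 0,0,0,0.113, 0,0,0,0, 0,0,0,0]'
python3 - <<'E'
from h import *
i,im=cam('wrist');s=get_state();print(s['tcp_pos'],q2R(s['orientation']).round(3));print(i)
save(im,'pics/w1.png')
print(proj(i,[.4185,-.358,.162]),proj(i,[.4185,-.358,.102]))
E
```

```text
clock: 0.52
tcp_pos: [0.3393, -0.4271, 0.2419]
orientation: [-0.0, 0.981, 0.194, -0.0]
wrist_force: [0.9, -0.2, -0.0]
finger_gap: 0.0854
grip_force: 0.0
clock: 0.93
tcp_pos: [0.4196, -0.3567, 0.2418]
orientation: [-0.0, 0.997, 0.075, -0.0]
wrist_force: [-0.9, 0.8, 0.1]
finger_gap: 0.0854
grip_force: 0.0
clock: 1.35
tcp_pos: [0.418, -0.3586, 0.222]
orientation: [-0.0, 0.995, -0.099, -0.0]
wrist_force: [0.4, -0.7, -1.3]
finger_gap: 0.0854
grip_force: 0.0
[ 0.41816149 -0.35880439  0.22227914] [[ 0.98  -0.198 -0.   ]
 [-0.198 -0.98   0.   ]
 [-0.    -0.    -1.   ]]
{'fovy': 71.08242554770142, 'cx': 274.6763719127078, 'cy': 207.49455027468673, 'xyz': array([ 0.49726449, -0.3743365 ,  0.35367456]), 'orientation': array([-0.09990761, -0.62495385,  0.76446905,  0.12263041])}
(np.float64(274.3313885999388), np.float64(230.96143215758974)) (np.float64(274.4408021750485), np.float64(205.04611180720045))
```

View pics/w1.png

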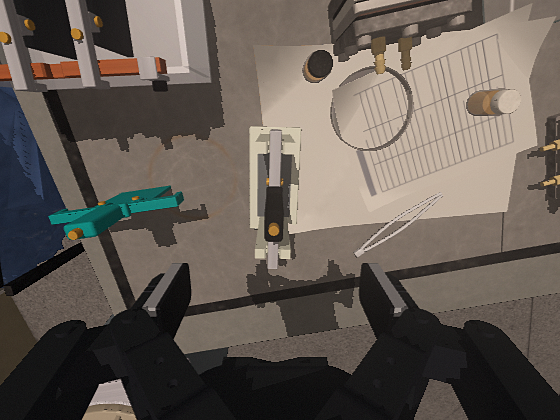

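The wrist view shows the black-handled electrode with its stud at (273.5,230), against a predicted (274,231). The header ends are near (276,131) and (271.5,267), so it is centred. I'll check the yaw by ray casting and descend.

```bash
python3 -m inch '[0,0,2,0, 0,0,2,0, 0,0,2,0, 0,0,1.5,0, 0,0,1,0]' && python3 - <<'E'
from h import *
s=get_state();print(s['tcp_pos'])
i,im=cam('top')
save(cv2.resize(im[215:295,265:335],None,fx=5,fy=5),'pics/t2.png')
# header yaw from the earlier wrist look (camera pose logged there)
w={'fovy':71.08242554770142,'cx':274.676,'cy':207.494,'xyz':np.array([.49726,-.37434,.35367]),'orientation':[-.0999076,-.62495385,.76446905,.12263041]}
im=cv2.cvtColor(cv2.imread('pics/w1.png'),cv2.COLOR_BGR2RGB)
for v in (135,145,155,165,175,185,250,255,260,265):
    r=im[v,262:290].astype(int); print(v,r.mean(1).astype(int).tolist())
p,q=plane(w,276,131,.102),plane(w,271.5,267,.102);print(p,q,(p+q)/2,np.linalg.norm(p-q),np.degrees(np.arctan2(*(p-q)[[1,0]])))
E
```

```text
clock: 1.82
tcp_pos: [0.4177, -0.3584, 0.1359]
orientation: [-0.001, 0.995, -0.1, -0.001]
wrist_force: [0.4, -0.2, 0.1]
finger_gap: 0.0857
grip_force: 0.0
[ 0.41767562 -0.35836132  0.13585284]
135 [137, 139, 137, 136, 137, 138, 138, 118, 152, 168, 169, 168, 166, 164, 168, 165, 163, 166, 170, 117, 132, 136, 135, 136, 136, 136, 134, 134]
145 [191, 190, 192, 186, 156, 122, 92, 129, 163, 169, 170, 167, 166, 167, 166, 165, 164, 166, 160, 96, 100, 164, 175, 192, 193, 192, 192, 193]
155 [106, 60, 56, 60, 61, 61, 54, 95, 169, 170, 171, 166, 168, 166, 166, 164, 165, 166, 155, 76, 58, 62, 58, 56, 56, 54, 53, 57]
165 [102, 101, 105, 112, 71, 57, 51, 115, 170, 171, 170, 167, 165, 165, 164, 163, 162, 171, 119, 67, 63, 66, 67, 67, 65, 67, 66, 67]
175 [98, 100, 100, 99, 103, 105, 53, 155, 174, 169, 169, 169, 165, 165, 161, 164, 164, 165, 93, 60, 61, 65, 63, 65, 64, 65, 64, 64]
185 [99, 98, 98, 99, 91, 77, 60, 176, 185, 183, 179, 181, 179, 178, 177, 178, 176, 170, 82, 65, 63, 60, 65, 62, 63, 63, 57, 45]
250 [191, 193, 164, 144, 191, 164, 157, 164, 165, 162, 159, 159, 156, 158, 160, 162, 159, 153, 166, 189, 193, 193, 194, 194, 195, 194, 196, 204]
255 [187, 193, 165, 137, 107, 99, 159, 166, 164, 163, 160, 158, 158, 157, 162, 151, 56, 127, 163, 187, 187, 188, 187, 189, 189, 186, 189, 202]
260 [49, 50, 50, 44, 105, 106, 160, 166, 165, 163, 159, 157, 159, 157, 171, 121, 59, 55, 58, 56, 57, 58, 56, 52, 110, 116, 111, 109]
265 [61, 61, 59, 60, 48, 109, 166, 167, 163, 159, 159, 157, 156, 156, 167, 125, 114, 63, 50, 51, 50, 117, 66, 47, 109, 117, 115, 114]
[ 0.48148027 -0.37212436  0.102     ] [ 0.35752298 -0.34271576  0.102     ] [ 0.41950163 -0.35742006  0.102     ] 0.12739809454722598 -13.346543907141557
```

```bash
python3 -m inch '[0.15,-0.05,1,0.03, 0,0,0,0, 0,0,0,0, 0,0,0,0, 0,0,0,0]' && python3 -m inch '[0,0,0,0, 0,0,0,0, 0,0,0,0, 0,0,0,0, 0,0,0,0]' -1 60 && python3 -m inch '[0,0,0,0, 0,0,0,0, 0,0,0,0, 0,0,0,0, 0,0,0,0]'
```

```text
clock: 2.28
tcp_pos: [0.4202, -0.3591, 0.1283]
orientation: [0.001, 0.993, -0.115, 0.001]
wrist_force: [-0.4, -0.6, -0.0]
finger_gap: 0.0852
grip_force: 0.0
clock: 2.7
tcp_pos: [0.4198, -0.3586, 0.1274]
orientation: [0.0, 0.993, -0.116, 0.0]
wrist_force: [0.3, -0.6, -0.6]
finger_gap: 0.0253
grip_force: 0.0
clock: 3.12
tcp_pos: [0.4198, -0.3585, 0.1274]
orientation: [-0.0, 0.993, -0.116, 0.0]
wrist_force: [-0.5, 2.0, 2.8]
finger_gap: 0.0137
grip_force: 58.8
```

```bash
python3 -m inch '[0,0,-1,0, 0,0,-2.5,0, 0,0,-3,0, 0,0,-3,0, 0,0,-3,0]' && python3 -m inch '[0,0,0,0, 0,0,0,0, 0,0,0,0, 0,0,0,0, 0,0,0,0]' && python3 - <<'E'
from h import *
s=get_state();t=s['tcp_pos'];M=q2R(s['orientation']);print(t,np.degrees(np.arctan2(M[1,0],M[0,0])))
for y in(-.2198,-.227): print(M.T@(np.array([.6093 if y>-.22 else .609,y,t[2]])-t)*100)
i,im=cam('wrist');save(im,'pics/w3.png');np.save('w3.npy',im)
E
```

```text
clock: 3.53
tcp_pos: [0.4192, -0.3583, 0.2536]
orientation: [-0.0, 0.993, -0.116, -0.001]
wrist_force: [-0.1, -0.6, -1.8]
finger_gap: 0.0134
grip_force: 58.6
clock: 3.95
tcp_pos: [0.4191, -0.3579, 0.2505]
orientation: [-0.001, 0.993, -0.116, -0.001]
wrist_force: [0.3, -1.6, -2.4]
finger_gap: 0.0131
grip_force: 58.8
[ 0.41908042 -0.35787978  0.25053574] -13.30339241693561
[ 1.53341325e+01 -1.78145841e+01 -9.69945569e-03]
[ 1.54706143e+01 -1.71070037e+01 -1.13738178e-02]
```

View pics/w3.png

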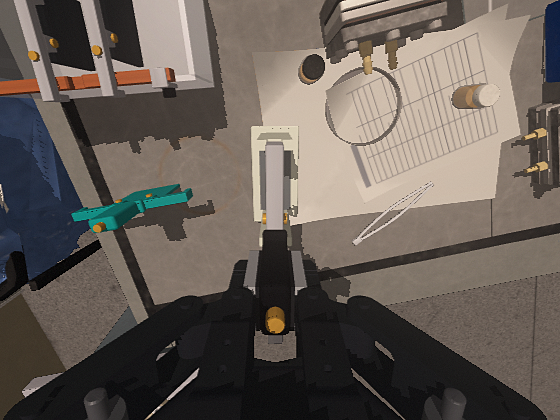

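The wrist view confirms the electrode is held upright in the jaws, with its stud at (275,320) and the header at (274,185). The stand is empty below it. Next is the move to above the tank.

```bash
python3 -m inch '[1,-1.1,0,0, 1.6,-1.8,0,0, 1.8,-2,0,0, 1.8,-2,0,0, 1.8,-2,0,0]' && python3 -m inch '[1.8,-2,0,0, 1.8,-2,0,0, 1.8,-2,0,0, 1.6,-1.8,0,0, 1.2,-0.8,0,0]' && python3 -m inch '[0,0,0,-0.04, 0,0,0,-0.044, 0,0,0,0, 0,0,0,0, 0,0,0,0]' && python3 - <<'E'
from h import *
s=get_state();t=s['tcp_pos'];M=q2R(s['orientation']);print(t,np.degrees(np.arctan2(M[1,0],M[0,0])),s['wrist_force'])
i,im=cam('wrist');save(cv2.resize(im,(800,600),interpolation=cv2.INTER_CUBIC),'pics/w4.png');np.save('w4.npy',im);np.save('w4i.npy',i,allow_pickle=True)
i,im=cam('top');np.save('t4.npy',im)
E
```

```text
clock: 4.42
tcp_pos: [0.5185, -0.2895, 0.2513]
orientation: [-0.0, 0.993, -0.116, -0.001]
wrist_force: [0.3, -0.8, -2.4]
finger_gap: 0.0135
grip_force: 58.7
clock: 4.83
tcp_pos: [0.619, -0.2231, 0.2509]
orientation: [-0.001, 0.993, -0.115, -0.001]
wrist_force: [-1.0, 0.8, -1.8]
finger_gap: 0.0135
grip_force: 58.8
clock: 5.25
tcp_pos: [0.6173, -0.2256, 0.2517]
orientation: [-0.0, 0.997, -0.075, -0.001]
wrist_force: [0.5, -0.4, -2.6]
finger_gap: 0.0133
grip_force: 58.8
[ 0.61733051 -0.2256073   0.2516938 ] -8.568095483872474 [ 0.45357533 -0.38145913 -2.63363444]
```

View pics/w4.png

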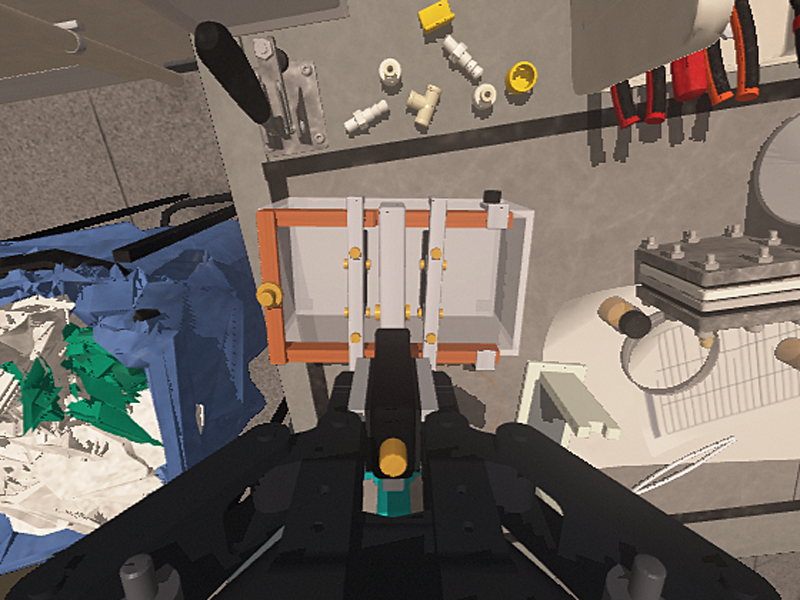

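The wrist view shows the held header, ends at about (392,207), square between the neighbours' headers at (355,198) and (438,199). The copper rails run at v≈217 and v≈352. I'll measure the neighbours and sample rail profiles for the notches.

```bash
python3 - <<'E'
from h import *
i=np.load('w4i.npy',allow_pickle=True).item(); k=1/1.42857
P=lambda x,y,z:plane(i,x*k,y*k,z)
def seg(n,p,q):
    d=p-q;print(n,((p+q)/2).round(4),np.linalg.norm(d).round(4),np.degrees(np.arctan2(d[1],d[0])).round(1))
L=(P(355,197,.114),P(356,371,.114));Rr=(P(438,198,.114),P(430,371,.114))
seg('L',*L);seg('R',*Rr)
seg('tie',P(265,210,.104),P(276,364,.104))
h=P(392,206,.2265);print('held far end',h)   # header top = .2517-.0354+.01
ax=np.radians(-8.6);X=np.array([np.cos(ax),np.sin(ax)]);Y=np.array([-X[1],X[0]])
c=np.array([.6093,-.2275]);print('L,R along Y',[(round(float(((a+b)/2)[:2]@Y-c@Y),4),round(float(((a+b)/2)[:2]@X-c@X),4)) for a,b in(L,Rr)],'tcp',(get_state()['tcp_pos'][:2]-c)@Y,(get_state()['tcp_pos'][:2]-c)@X,'notch',(np.array([.6093,-.2198])-c)@Y)
T=eyes.camera_info('top');im=np.load('top0.npy');im2=np.load('w4.npy')
for nm,cc,I in(('top',T,im),('wr',i,im2)):
  for sx in(.05,-.05):
    row=[]
    for y in np.arange(-.026,.0361,.002):
        w=[]
        for dx in(-.002,0,.002):
            p=c+X*(sx+dx)+Y*y;u,v=proj(cc,[*p,.104]);w.append(cv2.getRectSubPix(I,(1,1),(u,v))[0,0].astype(int))
        row.append(int(np.mean(w,0)[0]))
    print(nm,sx,row)
E
```

```text
L [ 0.6179 -0.2002  0.114 ] 0.1219 -9.9
R [ 0.6097 -0.2521  0.114 ] 0.1213 -9.4
tie [ 0.6226 -0.1402  0.104 ] 0.1123 -9.9
held far end [ 0.68083837 -0.2347213   0.2265    ]
L,R along Y [(0.0283, 0.0045), (-0.0243, 0.0041)] tcp 0.0029084111614620135 0.007759326989633233 notch 0.0076134241340619566
top 0.05 [192, 193, 193, 174, 173, 175, 175, 176, 175, 176, 175, 177, 176, 157, 168, 172, 172, 172, 172, 141, 116, 152, 168, 146, 94, 114, 180, 189, 188, 188, 169, 170]
top -0.05 [147, 180, 182, 183, 177, 168, 168, 168, 168, 170, 171, 170, 169, 157, 160, 167, 168, 169, 169, 163, 113, 134, 161, 166, 164, 124, 114, 170, 178, 179, 181, 165]
wr 0.05 [207, 210, 203, 155, 198, 197, 197, 197, 198, 198, 198, 170, 206, 207, 208, 208, 210, 210, 210, 189, 164, 164, 196, 196, 145, 180, 207, 208, 210, 210, 198, 195]
wr -0.05 [200, 199, 171, 175, 130, 162, 113, 76, 64, 39, 41, 41, 41, 41, 42, 42, 40, 40, 40, 41, 40, 40, 132, 129, 165, 141, 153, 170, 177, 208, 208, 186]
```

```bash
python3 - <<'E'
from h import *
T=eyes.camera_info('top');W=np.load('w4i.npy',allow_pickle=True).item()
ax=np.radians(-8.6);X=np.array([np.cos(ax),np.sin(ax)]);Y=np.array([-X[1],X[0]]);c=np.array([.6093,-.2275])
for nm,cc,I in(('top',T,np.load('top0.npy')),('wr',W,np.load('w4.npy'))):
    h=cv2.cvtColor(I,cv2.COLOR_RGB2HSV);m=((h[...,0]<14)&(h[...,1]>110)&(h[...,2]>90))
    vs,us=np.nonzero(m);p=np.array([plane(cc,u,v,.104)[:2] for u,v in zip(us,vs)])-c
    a,b=p@X,p@Y
    for s in(1,-1):
        k=(abs(a-s*.05)<.009)&(b>-.075)&(b<.07);x,y=a[k],b[k]
        for _ in range(3):
            f=np.polyfit(y,x,1);r=abs(np.polyval(f,y)-x)<.006;x,y=x[r],y[r]
        print(nm,s,len(x),'x0',f[1].round(4),'yaw',(-8.6-np.degrees(np.arctan(f[0]))).round(2))
    k=(abs(a)<.035)&(b>.06)&(b<.1);f=np.polyfit(a[k],b[k],1);print('tie y0',f[1].round(4),k.sum(),'yaw',(-8.6+np.degrees(np.arctan(f[0]))).round(2))
E
```

```text
top 1 294 x0 0.0498 yaw -9.42
top -1 267 x0 -0.0504 yaw -9.11
tie y0 0.0869 153 yaw -9.28
wr 1 1161 x0 0.0513 yaw -9.11
wr -1 760 x0 -0.0467 yaw -7.77
tie y0 0.0878 632 yaw -9.2
```

```bash
python3 -m inch '[-0.6,-0.6,0,0.01, 0,0,0,0, 0,0,1,0, 0,0,1,0, 0,0,1,0]' && python3 -m inch '[0,0,1,0, 0,0,1,0, 0,0,1,0, 0,0,0.5,0, 0,0,0,0]' && python3 -m inch '[0,0,0,0, 0,0,0,0, 0,0,0,0, 0,0,0,0, 0,0,0,0]' && python3 - <<'E'
from h import *
s=get_state();t=s['tcp_pos'];M=q2R(s['orientation']);print(t,np.degrees(np.arctan2(M[1,0],M[0,0])),M[:,2],s['wrist_force'])
i,im=cam('wrist');save(cv2.resize(im[90:290,150:400],None,fx=3,fy=3,interpolation=cv2.INTER_CUBIC),'pics/w5.png');np.save('w5.npy',im);np.save('w5i.npy',i,allow_pickle=True)
E
```

```text
clock: 5.77
tcp_pos: [0.6125, -0.2187, 0.2211]
orientation: [0.0, 0.997, -0.079, -0.0]
wrist_force: [-0.2, -0.3, -2.6]
finger_gap: 0.0135
grip_force: 58.9
clock: 6.18
tcp_pos: [0.6117, -0.2184, 0.1851]
orientation: [-0.001, 0.997, -0.079, -0.002]
wrist_force: [0.6, -0.1, -2.7]
finger_gap: 0.0133
grip_force: 58.8
clock: 6.6
tcp_pos: [0.6129, -0.2189, 0.1879]
orientation: [0.0, 0.997, -0.079, 0.001]
wrist_force: [-0.1, 0.4, -2.9]
finger_gap: 0.0136
grip_force: 58.8
[ 0.61292233 -0.21890718  0.18790673] -9.065548877333683 [ 9.75532038e-04 -5.72067846e-04 -9.99999361e-01] [-0.07807067  0.35962254 -2.88812077]
```

View pics/w5.png

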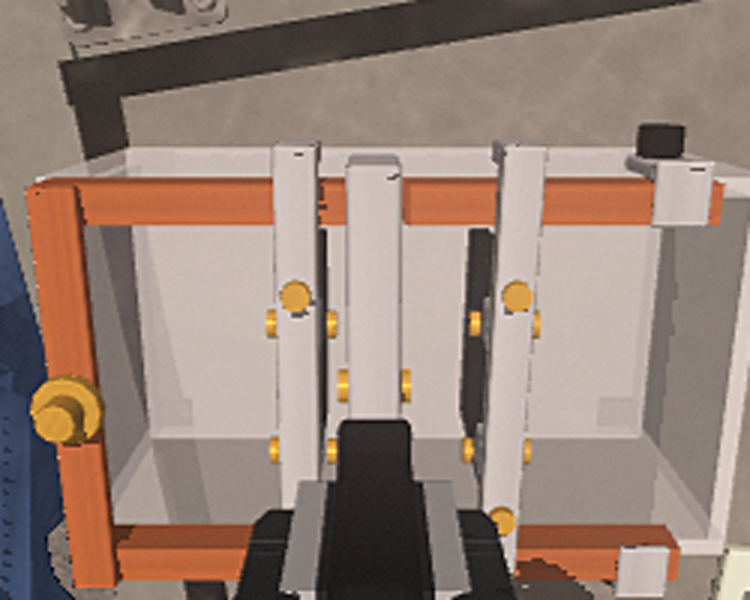

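The view shows the held header at crop column 374, evenly inside the gap between the neighbours at 298 and 520. A dark notch edge is visible on the far rail at about (322,205).

```bash
python3 - <<'E'
from h import *
i=np.load('w5i.npy',allow_pickle=True).item()
ax=np.radians(-9.2);X=np.array([np.cos(ax),np.sin(ax)]);Y=np.array([-X[1],X[0]]);c=np.array([.6093,-.2275])
P=lambda x,y,z:((plane(i,150+x/3,90+y/3,z)[:2]-c)@Y).round(4)
Q=lambda x,y,z:((plane(i,150+x/3,90+y/3,z)[:2]-c)@X).round(4)
t=get_state()['tcp_pos'][:2]-c
print('edge',P(322,205,.104),'L',P(297,148,.114),'R',P(519,148,.114),'E',P(374,163,.1625),P(374,400,.1625),'tcp',t@Y,'tie',P(60,195,.104),'X: L,R,E',Q(297,144,.114),Q(519,144,.114),Q(374,164,.1625),t@X,'rail',Q(240,178,.104),Q(240,224,.104))
im=np.load('w5.npy');print(im[152:165:3,254:290,0])
E
```

```text
edge 0.0222 L 0.0271 R -0.0236 E 0.0095 0.0095 tcp 0.009087071658398805 tie 0.0858 X: L,R,E 0.0654 0.0655 0.0661 0.0021196672757523 rail 0.0565 0.0454
[[198 110 101  97 199 206 203 202 202 203 192 167 197 211 209 209 210 210
  209 208 206 206 207 208 209 204 205 206 194 163 169 169 172 201 203 203]
 [198 109  99  95 190 193 191 192 190 192 186 158 196 210 210 209 209 210
  211 207 207 207 206 208 208 205 205 206 192 159 164 168 172 198 201 201]
 [191 103  93  95  87 189 197 195 194 194 199 159 194 210 210 209 209 209
  210 207 205 207 206 206 208 207 205 206 192 160 163 169 174 194 194 194]
 [190 100 197 204 197 194 195 192 194 195 198 156 196 211 210 210 211 209
  211 206 207 208 207 207 208 205 207 207 193 163 138 166 176 200 201 198]
 [192 105  88 192 200 195 194 193 193 196 198 152 193 210 211 210 210 210
  212 208 207 208 207 208 208 206 206 206 192 155 185 168 169 196 198 196]]
```

```bash
python3 -m inch '[0,0,1,0, 0,0,1,0, 0,0,1,0, 0,0,0.7,0, 0,0,0.4,0]' && python3 -m inch '[0,0,0.2,0, 0,0,0.1,0, 0,0,0.1,0, 0,0,0.1,0, 0,0,0,0]' && python3 -m inch '[0,0,0,0, 0,0,0,0, 0,0,0,0, 0,0,0,0, 0,0,0,0]'
```

```text
clock: 7.07
tcp_pos: [0.6115, -0.2182, 0.1439]
orientation: [-0.001, 0.997, -0.079, -0.002]
wrist_force: [-0.4, 0.1, -2.7]
finger_gap: 0.0134
grip_force: 58.9
clock: 7.48
tcp_pos: [0.6128, -0.2189, 0.1416]
orientation: [0.0, 0.997, -0.079, 0.0]
wrist_force: [-0.2, 0.0, -2.5]
finger_gap: 0.0136
grip_force: 58.9
clock: 7.9
tcp_pos: [0.6127, -0.2188, 0.1414]
orientation: [0.0, 0.997, -0.079, 0.0]
wrist_force: [0.7, -0.8, -2.6]
finger_gap: 0.013
grip_force: 58.9
```

```bash
python3 -m inch '[0,0,0.1,0, 0,0,0.1,0, 0,0,0,0, 0,0,0,0, 0,0,0,0]' && python3 -m inch '[0,0,0.1,0, 0,0,0,0, 0,0,0,0, 0,0,0,0, 0,0,0,0]'
```

```text
clock: 8.32
tcp_pos: [0.6126, -0.2187, 0.1392]
orientation: [0.0, 0.997, -0.079, -0.0]
wrist_force: [0.0, -0.5, -2.5]
finger_gap: 0.0135
grip_force: 58.9
clock: 8.73
tcp_pos: [0.6127, -0.2188, 0.1383]
orientation: [0.0, 0.997, -0.079, 0.0]
wrist_force: [1.1, -0.3, -1.8]
finger_gap: 0.0134
grip_force: 58.9
```

Underside is at about 0.103 with hardly any force, so I'll continue in 1 mm steps.

```bash
python3 -m inch '[0,0,0.1,0, 0,0,0,0, 0,0,0,0, 0,0,0,0, 0,0,0,0]' && python3 -m inch '[0,0,0.1,0, 0,0,0,0, 0,0,0,0, 0,0,0,0, 0,0,0,0]'
```

```text
clock: 9.15
tcp_pos: [0.6126, -0.2188, 0.1373]
orientation: [0.0, 0.997, -0.079, 0.0]
wrist_force: [-1.1, -0.5, -2.0]
finger_gap: 0.0135
grip_force: 58.9
clock: 9.57
tcp_pos: [0.6126, -0.2188, 0.1363]
orientation: [0.0, 0.997, -0.079, 0.0]
wrist_force: [-0.2, -0.3, -2.4]
finger_gap: 0.0132
grip_force: 58.9
```

```bash
python3 -m inch '[0,0,0.1,0, 0,0,0,0, 0,0,0.1,0, 0,0,0,0, 0,0,0,0]' && python3 -m inch '[0,0,0.1,0, 0,0,0,0, 0,0,0,0, 0,0,0,0, 0,0,0,0]'
```

```text
clock: 9.98
tcp_pos: [0.6126, -0.2187, 0.1342]
orientation: [0.0, 0.997, -0.079, -0.0]
wrist_force: [1.1, -0.8, -1.2]
finger_gap: 0.0136
grip_force: 58.9
clock: 10.4
tcp_pos: [0.6127, -0.2188, 0.1334]
orientation: [0.0, 0.997, -0.079, 0.0]
wrist_force: [0.1, 0.2, -2.5]
finger_gap: 0.0135
grip_force: 58.9
```

```bash
python3 -m inch '[0,0,0.1,0, 0,0,0,0, 0,0,0,0, 0,0,0,0, 0,0,0,0]' && python3 -m inch '[0,0,0.1,0, 0,0,0,0, 0,0,0,0, 0,0,0,0, 0,0,0,0]'
```

```text
clock: 10.82
tcp_pos: [0.6127, -0.2188, 0.1323]
orientation: [0.0, 0.997, -0.079, 0.0]
wrist_force: [-0.2, -0.1, -2.4]
finger_gap: 0.0131
grip_force: 58.9
clock: 11.23
tcp_pos: [0.6128, -0.2188, 0.1315]
orientation: [0.0, 0.997, -0.079, 0.0]
wrist_force: [-0.3, -0.1, -0.7]
finger_gap: 0.0133
grip_force: 59.1
```

```bash
python3 -m inch '[0,0,0.05,0, 0,0,0,0, 0,0,0,0, 0,0,0,0, 0,0,0,0]' && python3 -m inch '[0,0,0,0, 0,0,0,0, 0,0,0,0, 0,0,0,0, 0,0,0,0]'
```

```text
clock: 11.65
tcp_pos: [0.6128, -0.2188, 0.1314]
orientation: [0.0, 0.997, -0.079, 0.0]
wrist_force: [-1.0, 1.6, 5.5]
finger_gap: 0.0133
grip_force: 59.6
clock: 12.07
tcp_pos: [0.6128, -0.2188, 0.1315]
orientation: [0.0, 0.997, -0.079, 0.0]
wrist_force: [-0.6, -0.0, 5.0]
finger_gap: 0.0133
grip_force: 59.6
```

It met a firm stop at underside ≈ 0.096 with about 8 N, which is the seated height. Releasing now, partly open, then rising.

```bash
python3 -m inch '[0,0,0,0, 0,0,0,0, 0,0,0,0, 0,0,0,0, 0,0,0,0]' 0 && python3 -m inch '[0,0,-1,0, 0,0,-2,0, 0,0,-3,0, 0,0,-3,0, 0,0,-3,0]' && python3 -m inch '[-2,0,-1,0, -2,0,0,0, -2,0,0,0, 0,0,0,0, 0,0,0,0]'
python3 - <<'E'
from h import *
i,im=cam('wrist');a=cv2.resize(im[60:300,130:430],(500,400))
j,t=cam('top');b=cv2.resize(t[115:200,180:290],(300,232),interpolation=cv2.INTER_CUBIC)
c=np.zeros((400,800,3),np.uint8);c[:,:500]=a;c[:232,500:]=b;save(c,'pics/end.png');np.save('e.npy',i,allow_pickle=True)
E
```

```text
clock: 12.48
tcp_pos: [0.6125, -0.2187, 0.1304]
orientation: [-0.0, 0.997, -0.079, -0.0]
wrist_force: [-0.2, -0.5, 1.0]
finger_gap: 0.0427
grip_force: 0.0
clock: 12.9
tcp_pos: [0.6123, -0.2186, 0.2527]
orientation: [0.0, 0.997, -0.079, 0.0]
wrist_force: [1.5, -0.8, -0.7]
finger_gap: 0.0425
grip_force: 0.0
clock: 13.32
tcp_pos: [0.5529, -0.2093, 0.2621]
orientation: [0.0, 0.997, -0.079, 0.001]
wrist_force: [-0.0, 0.4, -0.4]
finger_gap: 0.0427
grip_force: 0.0
```

View pics/end.png

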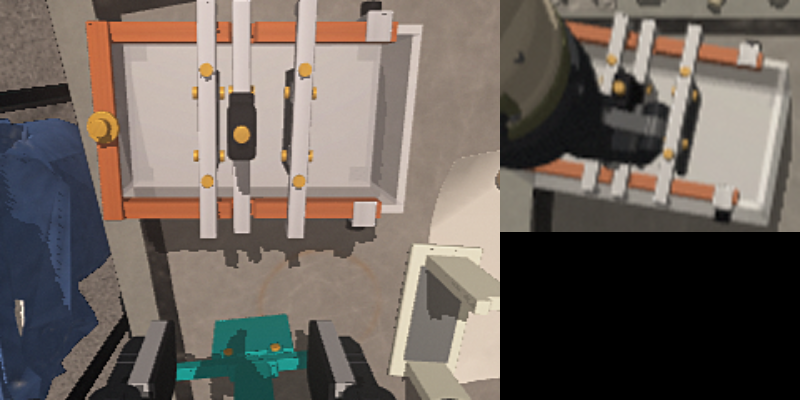

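The electrode hangs upright in both notches, with its header at (241,5)–(242,232) and the handle at (241,127). The neighbours are in place at columns 207 and 300, and the hand is clear.

```bash
python3 -c "
from workcell import env
print(env.hand_in())"
```

```text
the job is handed in; nothing more can be done
None
```

I hung the electrode in both notches between its neighbours, released it and handed the job in at about 13 s; the net upward reading when it seated was about 5 N, the neighbours looked unmoved in the last picture, and the hand-in gave no verdict.

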